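Spice rack and cruet tray swapped back

TASK

Somebody has put the salt shaker and the little dropper bottle into the clips of the spice rack and stood two spice jars (the herb jar and the grey-capped one) in the cruet tray: swap them back. Snap the two jars fully home into the rack's clips (they go in only from the front), one in each clip that the others leave, and stand the salt shaker in the tray's wide well and the dropper bottle in its narrow well; park what you must on a free bit of worktop. Keep everything upright, and leave the third spice jar in its clip, the timer and the spoon where they are.

Things in the scene. Friction and masses are not known exactly. Their poses are not given: they have to be found in the camera images.
- clip_rack: Wooden spice rack, fixed: board 88 x 236 x 5 mm, back 46 mm high, three black spring clips up to z = 40 mm at y = -76, 0, +76 mm. Origin under the board's centre; x points from front to back. A jar that is home stands on the board, its axis at x = 0 to 3 mm. The jaws open to -x: gap 31 mm at x = -12 mm, flared lips to x = -30 mm. Jars go in from the front only but lift straight up and out.
- cruet_tray: Dark wooden cruet tray, fixed to the worktop: a board 86 (x) by 148 (y) by 14 mm with rounded edges and two round flat-bottomed wells 6 mm deep (their floors are 8 mm over the worktop). The wide well, 62 mm across, is at y = -31 mm, the narrow well, 50 mm across, at y = +37 mm, both at x = 0. Origin under the centre of the board; it stands at any yaw.
- salt_shaker: Glass salt shaker with white salt and a domed grey top with holes, 44 mm across up to 74 mm, then a 34 mm dome, 90 mm high. At the start in one of the three clips of the rack. Origin at the centre of its underside, z up when upright; round, any yaw.
- dropper_bottle: Small brown flavouring bottle with a black rubber dropper, 33 mm across up to 65 mm, narrow above, 102 mm high. At the start in one of the three clips, loosely. Origin at the centre of its underside, z up when upright; round, any yaw.
- herb_jar: Glass jar of dried herbs with a broad red cap, 45 mm across and 108 mm high. At the start in one of the tray's wells. To snap it into a clip, push it level towards the rack's +x, just above the board, until it stops: under 12 N. Origin at the centre of its underside, z up when upright; round, any yaw.
- spice_jar_wide: Glass spice jar with a light grey cap, 46 mm across and 95 mm high (solid to the touch up to 81 mm). At the start in the tray's other well. Origin at the centre of its underside, z up when upright; round, any yaw.
- spice_jar_thin: Glass spice jar with a red cap, 41 mm across and 98 mm high, already in its right place in one of the three clips; it stays there. Origin at the centre of its underside, z up when upright; round, any yaw.
- timer: Red and white round kitchen timer, 63 mm across and 46 mm high, standing on the worktop near the front; leave it alone. Origin at the centre of its underside.
- spoon: Steel dessert spoon, 134 x 27 x 12 mm, lying left of the rack, roughly along world x; leave it alone. Origin under its middle. (Mug, garlic, brush, paper roll and soap stand beyond x = 0.67 m; the worktop, x = 0.32 to 0.67 m, y = 0.08 to 0.44 m, holds nothing else; its surface is at z = 3 mm.)
There are look-alikes about, which are no part of the job. Of the things like the spice_jar_thin, leave any that is yellow; of the rest the larger one is meant.

How it is judged (in metres and radians):
At the end, for the whole second after the job is handed in: The three spice jars stand in clips: axis within 8 mm of the seat, underside at most 8 mm over the board. Salt shaker in the wide well, dropper bottle in the narrow one: within 12 mm of its centre along each tray axis, underside within 3 mm of its floor. All upright (0.1 rad) and at rest (x of herb_jar in the frame of clip_rack between -0.007 and 0.009 m and z of herb_jar in the frame of clip_rack between 0.002 and 0.013 m and (y of herb_jar in the frame of clip_rack between -0.084 and -0.068 m or y of herb_jar in the frame of clip_rack between -0.008 and 0.008 m or y of herb_jar in the frame of clip_rack between 0.068 and 0.084 m) and x of spice_jar_wide in the frame of clip_rack between -0.007 and 0.009 m and z of spice_jar_wide in the frame of clip_rack between 0.002 and 0.013 m and (y of spice_jar_wide in the frame of clip_rack between -0.084 and -0.068 m or y of spice_jar_wide in the frame of clip_rack between -0.008 and 0.008 m or y of spice_jar_wide in the frame of clip_rack between 0.068 and 0.084 m) and x of spice_jar_thin in the frame of clip_rack between -0.007 and 0.009 m and z of spice_jar_thin in the frame of clip_rack between 0.002 and 0.013 m and (y of spice_jar_thin in the frame of clip_rack between -0.084 and -0.068 m or y of spice_jar_thin in the frame of clip_rack between -0.008 and 0.008 m or y of spice_jar_thin in the frame of clip_rack between 0.068 and 0.084 m) and x of salt_shaker in the frame of cruet_tray between -0.012 and 0.012 m and y of salt_shaker in the frame of cruet_tray between -0.043 and -0.019 m and z of salt_shaker in the frame of cruet_tray between 0.005 and 0.011 m and x of dropper_bottle in the frame of cruet_tray between -0.012 and 0.012 m and y of dropper_bottle in the frame of cruet_tray between 0.025 and 0.049 m and z of dropper_bottle in the frame of cruet_tray between 0.005 and 0.011 m and angle between each of salt_shaker, dropper_bottle, herb_jar, spice_jar_wide, spice_jar_thin's own z axis and vertical below 0.1 rad and linear speed of each of salt_shaker, dropper_bottle, herb_jar, spice_jar_wide, spice_jar_thin below 0.02 m/s); the robot touches nothing.
It fails at once if the thin spice jar is pushed out of its place (more than 20 mm) (distance of spice_jar_thin from where it was at the start of the episode above 0.02 m).
It fails at once if the timer is pushed out of its place (more than 30 mm) (distance of timer from where it was at the start of the episode above 0.03 m).
It fails at once if the spoon is pushed out of its place (more than 30 mm) (distance of spoon from where it was at the start of the episode above 0.03 m).
It fails at once if a jar, shaker or bottle is tipped over (more than 40 degrees) (angle between any of salt_shaker, dropper_bottle, herb_jar, spice_jar_wide's own z axis and vertical above 0.7 rad).
It also fails if it takes over 99 s, if anything falls off the work surface, if the arm or the gripper's body presses on something with over 40 N, if the wrist force passes 120 N, or if a joint passes its speed limit or range.

ROBOT

A 6-joint arm with a two-finger parallel gripper is mounted at the origin on a cart in front of the work surface, level with it; the furniture and walls round the work are solid. World frame = base frame: x ahead of the robot, y to its left, z up, the work surface at z = 0. Lengths are in mm, angles in rad, forces in N, time in s.
With the tool pointing down it reaches from about 350 to 975 mm from the base axis. Payload 17.4 kg.
Tool frame: the origin (TCP) lies on the centre line of the jaws, within the pads' length; the fingertips stand 19 mm ahead of it and the grasp point (between the pads) is the TCP (nose_length is the distance from the TCP to the fingertips, in mm); z points along the fingers, y is the line along which they close (so a half turn about z gives the same grasp; the last joint's range is limited). The gripper opens to 85 mm and grips with 20 to 120 N. Pads are 22 mm wide; open, the fingers measure 114 mm over their backs; the gripper's body (76 mm by 85 mm) begins 54 mm behind the grasp point. The pads swing forward as they close: fully open they stand 13 mm farther back than shut.
Start: joints at [1.079, 0.116, 1.442, -0, 1.584, -0.038], TCP at [295.918, 606.684, 250.303] pointing down, gripper open.
Joint ranges: [-2.83, 2.83], [-0.83, 2.19], [0.07, 2.5], [-1.14, 4.28], [0.01, 3], [-2.97, 2.97]. Speed limits (rad/s): [1.89, 1.89, 2.22, 3.14, 3.14, 3.14].

INTERFACE

Orientations are given as a unit quaternion [x, y, z, w].
In Python, from station import * gives the robot as it stands. The module is installed in compiled form; this text tells all that it offers.
- The arm moves only by the tool drive_tool, never from a script. Its argument "targets" is text: rows parted by semicolons, each of 6 numbers parted by spaces: the shift along the world's x, y, z in m, then the turn, a rotation vector about the world's x, y, z in degrees. In form: dx dy dz ax ay az; .... A call has 1 to 5 rows; each row is the pose to reach, as a shift and turn from the pose commanded when the call began; what a row does not reach only later rows make up. A row lasts 1/12 s, in which the tool goes at most 41.7 mm and 7.16 degrees, less where a joint would pass 70% of its speed; a pose out of reach is approached as far as the arm can. A call with a gripper value outside its range is refused whole. "fingers" is the closure, from -1 (fully open) to 1 (shut), set as the call begins (left out, the last holds). The fingers move at their own pace and stop on an object; "force" is the grip in N (left out, the last holds). Time passes only in rows, so rows that repeat a pose let the fingers close. It gives the time, the measured TCP pose, the force, the opening and the grip force at its end, in the units of the state.
- get_obs(): the state, without advancing time (a new reading comes with each control period).
- camera(name): name is "side" or "top"; returns a dict with "frame" (480x640x3 uint8, red, green, blue), "K" (3x3 intrinsics, pixels), "world_from_camera" (4x4, takes a point from camera to world coordinates). Camera axes: x right, y down, z forward; pixel columns grow to the right and rows downward; lengths in mm; the calibration is good to about 2 mm. A picture is of the moment at which its call begins. There is no depth.
- finish_job(): hands the job in; it is judged then, once.
The state is a dict: "clock": time; "q": joint angles; "qvel": joint speeds; "tau": joint torques, N m; "eef_pos": TCP position; "orientation": TCP orientation; "contact_force": force on the tool from outside, world axes, zero at the start; "wrist_torque": the same for the moment, N m; "opening": finger opening in mm; "grip_force": force on a finger pad.
Only numpy, scipy, OpenCV 4.12 (cv2) and the standard library are available. Lean on these libraries where they do the work, as an engineer would, in place of code of your own. Each camera call takes 0.05 s, during which the arm holds its last target. There are 200 camera calls.

## Working session

There is one attempt and no reset: what is moved stays moved. The work goes in short steps, Python scripts to look and compute and a tool call to move; the robot and the scene stay as the last step left them, time stands still between calls to the robot, and variables do not carry over. Pictures are saved under pics/ and viewed, at most 14 in all, crops included, and the job is handed in when it is done.

Besides the shell and the picture viewer there is one more tool, called after "Request:" as name(argument=value, ...) on one line, values as JSON. drive_tool: Moves the arm, as the interface text tells. Its arguments: {"type":"object","properties":{"targets":{"type":"string"},"fingers":{"type":"number"},"force":{"type":"number"}},"required":["targets"]}

```bash
mkdir -p pics
python3 - <<'E'
from station import *
import cv2
o=get_obs(); print(o)
for n in("top","side"):
    c=camera(n); cv2.imwrite(f"pics/{n}0.png",c["frame"][:,:,::-1]); print(n,c["K"].tolist(),c["world_from_camera"].round(4).tolist())
E
```

```text
{'clock': 0.0, 'q': array([ 1.07922537e+00,  1.16475389e-01,  1.44224839e+00, -1.24493364e-05,
        1.58402423e+00, -3.78130464e-02]), 'qvel': array([-0.00011193, -0.00043866,  0.00054819,  0.00022035,  0.00013057,
        0.00068898]), 'tau': array([ 1.04991654e-03, -7.31969404e+01, -6.32501221e+01, -1.86825139e-05,
        5.94940459e-03,  7.57675616e-05]), 'eef_pos': array([295.82206679, 606.53433545, 249.5797912 ]), 'orientation': array([ 2.24937599e-01,  9.74373000e-01, -5.59188254e-04, -1.45120277e-04]), 'contact_force': array([-1.03103984, -0.12361038,  0.00987043]), 'wrist_torque': array([ 0.01913027, -0.0089    ,  0.04539395]), 'grip_force': 0.0, 'opening': 85.2507292718965}
top [[542.1649232703428, 0.0, 309.04407629292086], [0.0, 542.1649232703428, 242.53222478051393], [0.0, 0.0, 1.0]] [[0.0188, -0.9744, 0.2239, 312.0937], [-0.9998, -0.0178, 0.0065, 191.4959], [-0.0023, -0.224, -0.9746, 899.7], [0.0, 0.0, 0.0, 1.0]]
side [[522.8996743071832, 0.0, 327.09760710020873], [0.0, 522.8996743071832, 233.0148517127851], [0.0, 0.0, 1.0]] [[-0.8914, -0.1719, 0.4194, 156.4095], [-0.4529, 0.302, -0.8389, 944.1219], [0.0176, -0.9377, -0.347, 359.963], [0.0, 0.0, 0.0, 1.0]]
```

View pics/top0.png

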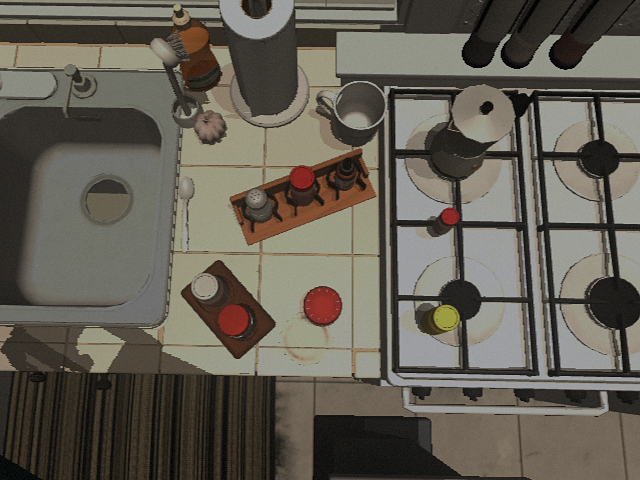

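View pics/side0.png

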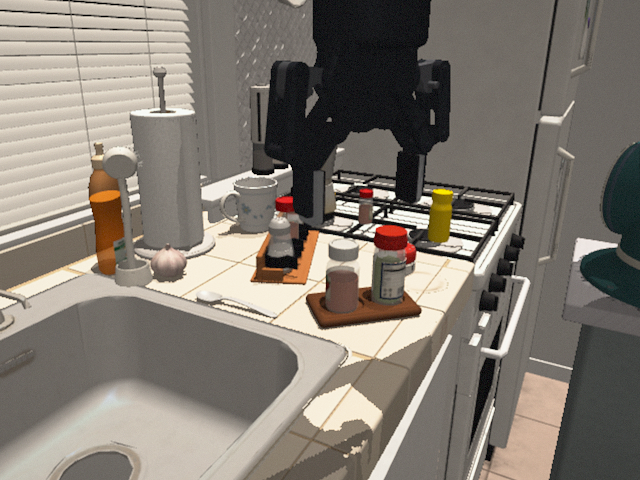

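The top view shows the rack with salt (258,202), thin jar (302,180) and dropper (348,172), and the tray with the grey cap (205,288) and herb jar (235,320). The timer is at (322,306). I'll zoom in for precise edges.

```bash
cat > h.py <<'E'
import numpy as np, cv2
K=np.array([[542.1649232703428,0,309.04407629292086],[0,542.1649232703428,242.53222478051393],[0,0,1]])
def cast(cam,uv,z):
    uv=np.atleast_2d(uv).astype(float); T=cam["world_from_camera"]
    d=np.c_[uv,np.ones(len(uv))]@np.linalg.inv(cam["K"]).T@T[:3,:3].T
    o=T[:3,3]; return o+d*((z-o[2])/d[:,2])[:,None]
def proj(cam,p):
    p=np.atleast_2d(p); T=np.linalg.inv(cam["world_from_camera"]); q=(p@T[:3,:3].T+T[:3,3])@cam["K"].T
    return q[:,:2]/q[:,2:]
E
python3 - <<'E'
import cv2
a=cv2.imread("pics/top0.png"); b=cv2.imread("pics/side0.png")
cv2.imwrite("pics/ztop.png",cv2.resize(a[140:370,172:392],None,fx=2.6,fy=2.6,interpolation=cv2.INTER_CUBIC))
cv2.imwrite("pics/zside.png",cv2.resize(b[180:340,240:450],None,fx=3.7,fy=3.7,interpolation=cv2.INTER_CUBIC))
E
```

```text
(no output)
```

View pics/ztop.png

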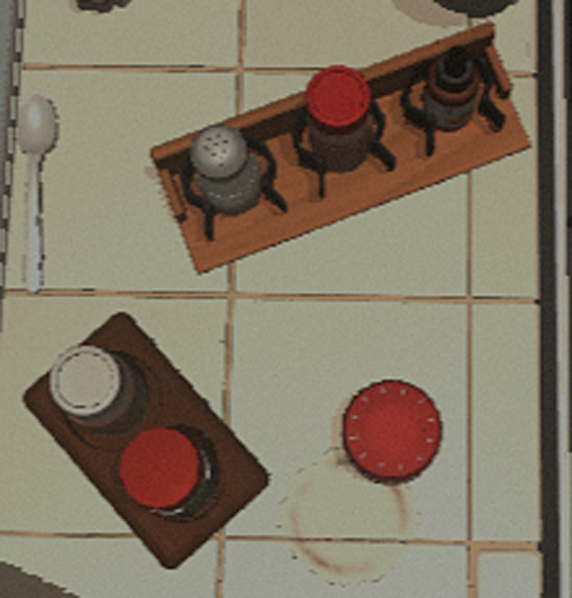

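View pics/zside.png

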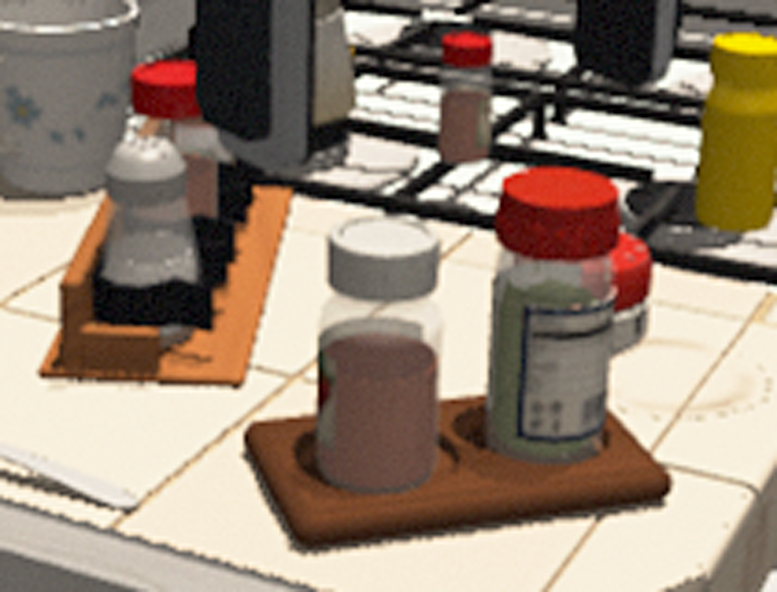

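```bash
python3 - <<'E'
from h import *
from station import camera
for n in("top","side"):
    c=camera(n); f=c["frame"]; hsv=cv2.cvtColor(f,cv2.COLOR_RGB2HSV)
    np.savez(f"cam_{n}.npz",K=c["K"],world_from_camera=c["world_from_camera"])
    print(n)
    roi={"top":dict(tray=(175,255,280,362),rack=(225,145,380,248)),"side":dict(tray=(303,280,424,330),rack=(245,225,322,286))}[n]
    for k,(x0,y0,x1,y1) in roi.items():
        s=hsv[y0:y1,x0:x1].astype(int)
        m=((s[...,0]<16)&(s[...,1]>(110)) & (s[...,2]<225)).astype(np.uint8)
        m=cv2.morphologyEx(m,cv2.MORPH_OPEN,np.ones((3,3)))
        l,lab,st,ce=cv2.connectedComponentsWithStats(m); i=1+st[1:,4].argmax()
        cv2.imwrite(f"pics/m_{n}_{k}.png",cv2.resize((lab==i).astype(np.uint8)*255,None,fx=3,fy=3))
        cs,_=cv2.findContours((lab==i).astype(np.uint8),cv2.RETR_EXTERNAL,cv2.CHAIN_APPROX_NONE)
        h=cv2.convexHull(cs[0]+np.array([x0,y0]))[:,0]
        for z in ((10,17) if k=="tray" else (3,8)):
            w=cast(c,h,z)[:,:2].astype(np.float32); r=cv2.minAreaRect(w); print(k,z,np.round(r[0],1),np.round(r[1],1),r[2])
        print(cv2.approxPolyDP(h[:,None],2.5,True)[:,0].tolist())
    r=((hsv[...,0]<6)|(hsv[...,0]>174))&(hsv[...,1]>150)&(hsv[...,2]>70)
    l,lab,st,ce=cv2.connectedComponentsWithStats(r.astype(np.uint8))
    for i in range(1,l):
        if st[i,4]>60: print("red",st[i].tolist(),ce[i].round(1))
E
python3 - <<'E'
import cv2,numpy as np
a=[cv2.imread(f"pics/m_{n}_{k}.png") for n in("top","side") for k in("tray","rack")]
H=max(i.shape[0] for i in a);print([i.shape for i in a])
W=np.zeros((600,800,3),np.uint8)
for i,(x,y) in zip(a,((0,0),(330,0),(0,330),(400,330))):
    h,w=i.shape[:2];h=min(h,600-y);w=min(w,800-x);W[y:y+h,x:x+w]=i[:h,:w]
cv2.imwrite("pics/masks.png",W)
E
```

```text
top
tray 10 [403.5 329. ] [146.5  85. ] 43.44198989868164
tray 17 [402.8 327.9] [145.4  84.3] 43.441986083984375
[[217, 261], [274, 323], [238, 358], [182, 295], [187, 286]]
rack 3 [606.3 207.9] [102.3 246.7] 22.657873153686523
rack 8 [604.6 207.8] [101.8 245.3] 22.657888412475586
[[361, 149], [375, 196], [247, 243], [234, 204], [296, 166]]
red [289, 165, 26, 24, 457] [301.6 176.8]
red [441, 208, 18, 17, 236] [449.9 215.8]
red [304, 287, 37, 37, 1020] [322.4 304.9]
red [218, 304, 31, 31, 747] [232.8 319.4]
side
tray 10 [405.  330.6] [149.6  97. ] 43.3289909362793
tray 17 [400.1 342.8] [146.6  95.1] 43.32899475097656
[[420, 312], [321, 326], [306, 297], [309, 294], [370, 287], [406, 293]]
rack 3 [603.2 215.6] [ 97.9 228.4] 23.154268264770508
rack 8 [597.  225.8] [ 96.6 225.2] 23.15430450439453
[[313, 234], [315, 245], [304, 283], [251, 281], [257, 254], [267, 235]]
red [359, 188, 14, 10, 115] [365.7 192.7]
red [275, 196, 19, 16, 261] [284.5 203.7]
red [374, 225, 43, 39, 890] [394.4 240.2]
[(321, 315, 3), (309, 465, 3), (150, 363, 3), (183, 231, 3)]
```

View pics/masks.png

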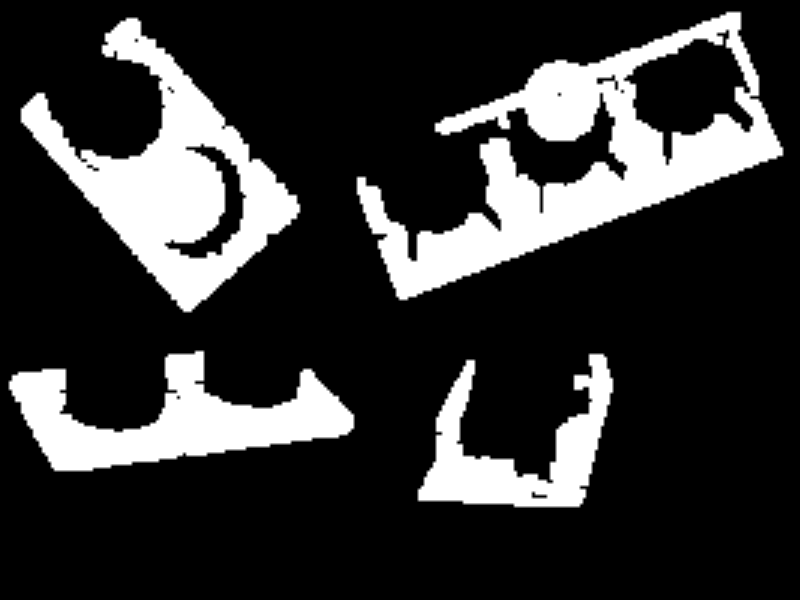

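The masks are clean: the tray and the rack's front edge are well outlined. Now I'll compute the poses.

```bash
cat >> h.py <<'E'
cams={n:dict(np.load(f"cam_{n}.npz")) for n in("top","side")}
def zt(u,v): return (172+u/2.6-.3,140+v/2.6-.3)
def zs(u,v): return (240+u/3.7-.35,180+v/3.7-.35)
E
python3 - <<'E'
from h import *
t,s=cams["top"],cams["side"]
for z in(3,8):
    p=cast(t,[(247,243),(375,196)],z)[:,:2]; d=p[1]-p[0]; L=np.hypot(*d); y=-d/L; x=np.array([y[1],-y[0]])
    print("rack",z,p.round(1).tolist(),L.round(1),"yaw",np.degrees(np.arctan2(x[1],x[0])).round(2),"c",(p.mean(0)+44*x).round(1), "front mid",p.mean(0).round(1))
p=cast(s,[(304,283),(251,281)],3)[:,:2]; print("rack left edge side",p.round(1).tolist(),np.hypot(*(p[1]-p[0])))
for n,z,a,b in [("grey",106,zt(86,378),zs(384,243)),("herb",119,zt(157,468),zs(560,187)),("thin",106,zt(338,95),zs(168,72)),
  ("salt",98,zt(220,148),zs(145,145)),("drop",110,zt(456,62),None),("timer",49,zt(392,430),None)]:
    print(n,"top",cast(t,a,z)[0,:2].round(1),"side",None if b is None else cast(s,b,z)[0,:2].round(1))
print("bases",cast(s,[zs(378,462),zs(548,432)],11).round(1).tolist())
print("spoon",cast(t,[zt(35,285),zt(37,120)],8).round(0).tolist())
c=np.array([403.3,328.6]);u=np.array([.726,.688])
for k in(31,37): print(k,c+k*u,c-k*u)
E
```

```text
rack 3 [[515.4, 302.7], [602.8, 84.9]] 234.7 yaw 21.87 c [599.9 210.2] front mid [559.1 193.8]
rack 8 [[514.3, 302.1], [601.2, 85.5]] 233.4 yaw 21.87 c [598.6 210.2] front mid [557.7 193.8]
rack left edge side [[517.4, 299.4], [593.4, 333.4]] 83.32244882929714
grey top [427.2 349.5] side [423.4 361.2]
herb top [376.2 304.7] side [377.2 308.8]
thin top [599.4 210.1] side [599.8 218.3]
salt top [567.7 279.8] side [566.8 291.5]
drop top [619.9 140.3] side None
timer top [407.3 174.2] side None
bases [[429.0, 348.5, 11.0], [380.9, 293.8, 11.0]]
spoon [[501.0, 406.0, 8.0], [614.0, 412.0, 8.0]]
31 [425.806 349.928] [380.794 307.272]
37 [430.162 354.056] [376.438 303.144]
```

Poses found. The rack is at about (600, 210) with yaw 21.9°. The tray is centred at about (403, 328.5), with its long axis at 43.4°. Salt goes out of the left clip first.

Request:
drive_tool(targets="0.272 -0.327 0 0 0 -42;0.272 -0.327 0 0 0 -42;0.272 -0.327 0 0 0 -42;0.272 -0.327 0 0 0 -42;0.272 -0.327 0 0 0 -42", fingers=-1, force=40)

```text
clock: 0.62
eef_pos: [429.9, 444.9, 250.3]
orientation: [0.516, 0.857, 0.0, 0.0]
contact_force: [-0.0, 0.8, -0.4]
opening: 85.3
grip_force: 0.0
```

Request:
drive_tool(targets="0.139 -0.166 0 0 0 -6.3;0.139 -0.166 0 0 0 -6.3;0.139 -0.166 0 0 0 -6.3;0.139 -0.166 0 0 0 -6.3;0.139 -0.166 0 0 0 -6.3")

```text
clock: 1.03
eef_pos: [563.8, 284.9, 250.3]
orientation: [0.56, 0.828, 0.0, 0.0]
contact_force: [0.7, 0.2, 0.9]
opening: 85.4
grip_force: 0.0
```

Request:
drive_tool(targets="0 0 -0.08 0 0 0;0 0 -0.08 0 0 0;0 0 -0.08 0 0 0;0 0 -0.08 0 0 0;0 0 -0.08 0 0 0")

```text
clock: 1.45
eef_pos: [563.3, 287.4, 172.7]
orientation: [0.56, 0.829, 0.001, 0.0]
contact_force: [0.4, 0.8, 0.9]
opening: 85.5
grip_force: 0.0
```

Request:
drive_tool(targets="0.0055 -0.007 0 0 0 0;0.0055 -0.007 -0.04 0 0 0;0.0055 -0.007 -0.07 0 0 0;0.0055 -0.007 -0.1 0 0 0;0.0055 -0.007 -0.1 0 0 0")

```text
clock: 1.87
eef_pos: [567.1, 279.0, 66.4]
orientation: [0.56, 0.829, -0.002, -0.001]
contact_force: [0.1, 0.4, -0.6]
opening: 85.6
grip_force: 0.0
```

Request:
drive_tool(targets="0 0 0 0 0 0;0 0 0 0 0 0;0 0 0 0 0 0;0 0 0 0 0 0;0 0 0 0 0 0", fingers=1, force=30)

```text
clock: 2.28
eef_pos: [569.8, 280.2, 73.0]
orientation: [0.56, 0.829, 0.002, 0.001]
contact_force: [2.3, 0.0, 8.4]
opening: 35.5
grip_force: 29.4
```

Request:
drive_tool(targets="0 0 0 0 0 0;0 0 0 0 0 0;0 0 0 0 0 0;0 0 0 0 0 0;0 0 0 0 0 0")

```text
clock: 2.7
eef_pos: [569.8, 280.3, 73.0]
orientation: [0.56, 0.829, 0.002, 0.001]
contact_force: [2.8, -0.1, 8.7]
opening: 35.0
grip_force: 29.5
```

Run:
```python
from h import *
from station import camera
a=camera("top")["frame"][:,:,::-1]; b=camera("side")["frame"][:,:,::-1]
w=np.hstack([cv2.resize(a[130:330,200:390],None,fx=2,fy=2),cv2.resize(b[140:340,215:415],None,fx=2,fy=2)])
cv2.imwrite("pics/g1.png",w)
```

```text
(no output)
```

View pics/g1.png

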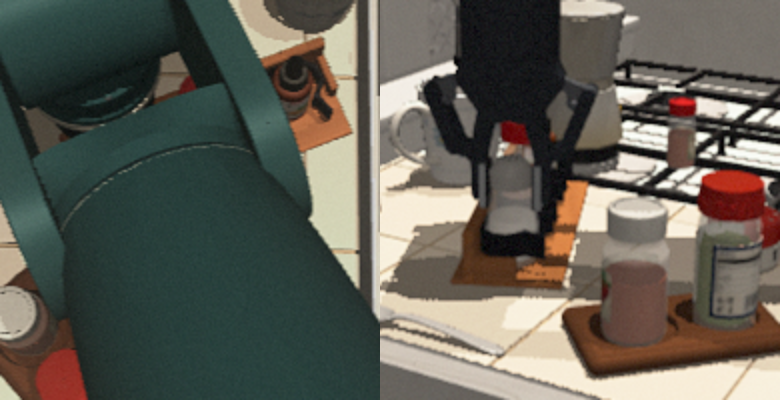

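The side crop shows the shaker upright at (515,195), held around its upper part. Lifting straight up.

Request:
drive_tool(targets="0 0 0.01 0 0 0;0 0 0.02 0 0 0;0 0 0.035 0 0 0;0 0 0.05 0 0 0;0 0 0.05 0 0 0", force=40)

```text
clock: 3.22
eef_pos: [569.5, 280.3, 125.0]
orientation: [0.56, 0.829, 0.002, 0.001]
contact_force: [0.6, 0.4, -0.2]
opening: 34.5
grip_force: 40.0
```

Request:
drive_tool(targets="0 0 0.03 0 0 0;0 0 0.07 0 0 0;0 0 0.09 0 0 0;0 0 0.09 0 0 0;0 0 0.09 0 0 0")

```text
clock: 3.63
eef_pos: [568.6, 279.9, 211.6]
orientation: [0.56, 0.829, 0.001, 0.001]
contact_force: [-0.4, -1.1, -1.1]
opening: 34.6
grip_force: 40.0
```

Run:
```python
from h import *
from station import camera
a=camera("top")["frame"][:,:,::-1]; b=camera("side")["frame"][:,:,::-1]
w=np.hstack([cv2.resize(a[130:330,200:390],None,fx=2,fy=2),cv2.resize(b[100:300,215:415],None,fx=2,fy=2)])
cv2.imwrite("pics/g2.png",w)
```

```text
(no output)
```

View pics/g2.png

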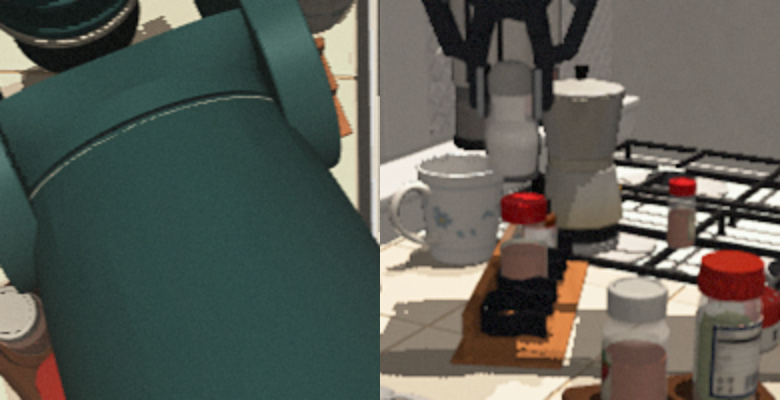

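Shaker lifted free and upright. Now carrying it to the park spot (470, 110).

Request:
drive_tool(targets="-0.099 -0.17 0 0 0 0;-0.099 -0.17 0 0 0 0;-0.099 -0.17 0 0 0 0;-0.099 -0.17 0 0 0 0;-0.099 -0.17 0 0 0 0")

```text
clock: 4.15
eef_pos: [467.3, 107.8, 208.5]
orientation: [0.56, 0.828, -0.001, -0.001]
contact_force: [0.2, 0.1, -0.7]
opening: 34.8
grip_force: 40.1
```

Request:
drive_tool(targets="0 0 0 0 0 0;0 0 -0.04 0 0 0;0 0 -0.08 0 0 0;0 0 -0.12 0 0 0;0 0 -0.132 0 0 0")

```text
clock: 4.57
eef_pos: [466.2, 109.3, 71.5]
orientation: [0.56, 0.828, -0.003, -0.003]
contact_force: [-1.4, -0.3, -3.3]
opening: 34.5
grip_force: 40.1
```

Request:
drive_tool(targets="0 0 0 0 0 0;0 0 0 0 0 0;0 0 -0.003 0 0 0;0 0 -0.006 0 0 0;0 0 -0.006 0 0 0")

```text
clock: 4.98
eef_pos: [469.9, 109.9, 73.3]
orientation: [0.56, 0.829, 0.001, 0.001]
contact_force: [-0.1, -0.0, -1.1]
opening: 34.7
grip_force: 40.1
```

Request:
drive_tool(targets="0 0 -0.002 0 0 0;0 0 -0.003 0 0 0;0 0 -0.004 0 0 0;0 0 -0.005 0 0 0;0 0 -0.005 0 0 0")

```text
clock: 5.4
eef_pos: [469.7, 109.7, 68.1]
orientation: [0.56, 0.828, 0.0, 0.0]
contact_force: [-3.0, 0.2, 7.3]
opening: 34.2
grip_force: 41.4
```

Request:
drive_tool(targets="0 0 -0.001 0 0 0;0 0 -0.002 0 0 0;0 0 -0.002 0 0 0;0 0 -0.002 0 0 0;0 0 -0.002 0 0 0")

```text
clock: 5.82
eef_pos: [470.1, 109.6, 67.8]
orientation: [0.56, 0.829, 0.0, 0.001]
contact_force: [-11.6, -6.4, 29.1]
opening: 34.3
grip_force: 44.9
```

Request:
drive_tool(targets="0 0 0.0015 0 0 0;0 0 0.0015 0 0 0;0 0 0.0015 0 0 0")

```text
clock: 6.07
eef_pos: [470.0, 109.8, 68.0]
orientation: [0.56, 0.828, 0.0, 0.001]
contact_force: [-2.1, -2.4, 13.1]
opening: 34.5
grip_force: 42.2
```

Request:
drive_tool(targets="0 0 0 0 0 0;0 0 0 0 0 0;0 0 0 0 0 0;0 0 0 0 0 0;0 0 0 0 0 0", fingers=-1)

```text
clock: 6.48
eef_pos: [469.3, 109.8, 66.6]
orientation: [0.56, 0.829, -0.0, -0.0]
contact_force: [-0.4, 0.3, -0.1]
opening: 85.5
grip_force: 0.0
```

Request:
drive_tool(targets="0 0 0.03 0 0 0;0 0 0.07 0 0 0;0 0 0.11 0 0 0;0 0 0.13 0 0 0;0 0 0.13 0 0 0")

```text
clock: 6.9
eef_pos: [470.8, 110.1, 202.2]
orientation: [0.56, 0.829, 0.002, 0.002]
contact_force: [0.4, -0.4, 0.3]
opening: 85.4
grip_force: 0.0
```

Request:
drive_tool(targets="-0.094 0.1945 0 0 0 -22;-0.094 0.1945 0 0 0 -22;-0.094 0.1945 0 0 0 -22;-0.094 0.1945 0 0 0 -22;-0.094 0.1945 0 0 0 -22")

```text
clock: 7.32
eef_pos: [384.9, 283.5, 196.4]
orientation: [0.71, 0.705, -0.0, -0.0]
contact_force: [1.6, 1.0, 0.5]
opening: 85.5
grip_force: 0.0
```

Request:
drive_tool(targets="0 0 0 0 0 0;0 0 0 0 0 0")

```text
clock: 7.48
eef_pos: [385.0, 283.9, 196.2]
orientation: [0.706, 0.708, -0.0, -0.0]
contact_force: [-1.0, -0.4, -0.8]
opening: 85.6
grip_force: 0.0
```

Run:
```python
from h import *
from station import camera
a=camera("top")["frame"][:,:,::-1]; b=camera("side")["frame"][:,:,::-1]
w=np.hstack([cv2.resize(a[140:380,172:392],None,fx=1.8,fy=1.8),cv2.resize(b[120:360,235:455],None,fx=1.8,fy=1.8)])
cv2.imwrite("pics/g3.png",w)
```

```text
(no output)
```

View pics/g3.png

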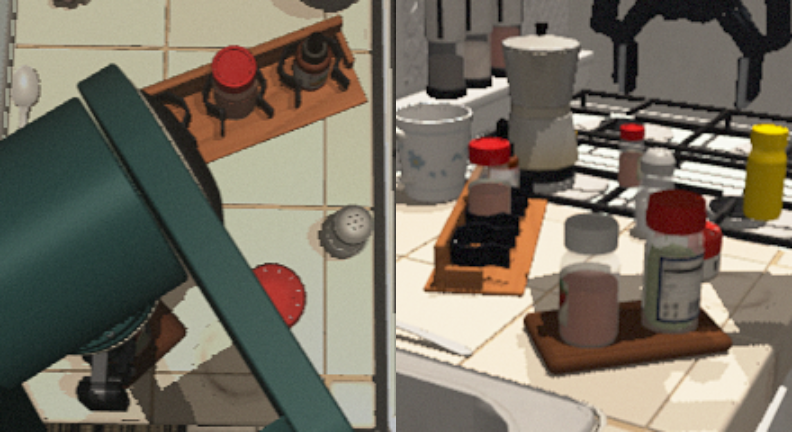

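The shaker stands upright at the park spot. Now onto the herb jar.

Request:
drive_tool(targets="-0.0085 0.0208 0 0 0 0;-0.0085 0.0208 -0.03 0 0 0;-0.0085 0.0208 -0.06 0 0 0;-0.0085 0.0208 -0.09 0 0 0;-0.0085 0.0208 -0.114 0 0 0")

```text
clock: 8.0
eef_pos: [377.9, 301.5, 80.5]
orientation: [0.709, 0.706, -0.001, -0.0]
contact_force: [-0.2, 0.0, 0.2]
opening: 85.3
grip_force: 0.0
```

Request:
drive_tool(targets="0 0 0 0 0 0;0 0 0 0 0 0;0 0 0 0 0 0;0 0 0 0 0 0;0 0 0 0 0 0", fingers=1, force=50)

```text
clock: 8.42
eef_pos: [378.6, 303.4, 85.0]
orientation: [0.708, 0.706, 0.001, 0.0]
contact_force: [-1.3, -1.7, 7.7]
opening: 43.4
grip_force: 51.0
```

Request:
drive_tool(targets="0 0 0 0 0 0;0 0 0 0 0 0;0 0 0 0 0 0")

```text
clock: 8.67
eef_pos: [378.6, 303.4, 85.0]
orientation: [0.708, 0.706, 0.001, 0.001]
contact_force: [0.1, -2.2, 7.0]
opening: 43.3
grip_force: 51.0
```

Request:
drive_tool(targets="0 0 0.015 0 0 0;0 0 0.035 0 0 0;0 0 0.06 0 0 0;0 0 0.08 0 0 0;0 0 0.08 0 0 0")

```text
clock: 9.08
eef_pos: [379.0, 304.0, 168.3]
orientation: [0.708, 0.706, 0.003, 0.001]
contact_force: [0.3, 0.0, 0.2]
opening: 43.4
grip_force: 51.2
```

Request:
drive_tool(targets="0.03 -0.0105 0 0 0 5.5;0.067 -0.0232 0 0 0 11;0.1 -0.0345 0 0 0 16.5;0.134 -0.0464 0 0 0 22;0.134 -0.0464 0 0 0 22")

```text
clock: 9.5
eef_pos: [515.8, 254.6, 162.6]
orientation: [0.558, 0.83, 0.0, 0.001]
contact_force: [-0.1, 0.4, -1.7]
opening: 43.2
grip_force: 51.6
```

Request:
drive_tool(targets="0 0 0 0 0 0;0 0 0 0 0 0;0 0 0 0 0 0")

```text
clock: 9.75
eef_pos: [511.0, 257.1, 163.0]
orientation: [0.56, 0.828, 0.0, -0.0]
contact_force: [-0.7, -0.4, -1.3]
opening: 43.5
grip_force: 51.6
```

Request:
drive_tool(targets="0 0 -0.025 0 0 0;0 0 -0.05 0 0 0;0 0 -0.065 0 0 0;0 0 -0.075 0 0 0;0 0 -0.077 0 0 0")

```text
clock: 10.17
eef_pos: [510.4, 256.9, 84.4]
orientation: [0.56, 0.829, -0.001, -0.001]
contact_force: [-0.1, -0.7, -1.4]
opening: 43.4
grip_force: 51.6
```

Request:
drive_tool(targets="0.006 0.0024 0 0 0 0;0.012 0.0048 0 0 0 0;0.0186 0.0075 0 0 0 0;0.0186 0.0075 0 0 0 0;0.0186 0.0075 0 0 0 0")

```text
clock: 10.58
eef_pos: [530.9, 264.5, 86.3]
orientation: [0.56, 0.828, 0.0, 0.0]
contact_force: [-0.4, 0.3, -1.7]
opening: 43.5
grip_force: 51.6
```

Request:
drive_tool(targets="0 0 -0.001 0 0 0;0 0 -0.002 0 0 0;0 0 -0.003 0 0 0;0 0 -0.003 0 0 0;0 0 -0.003 0 0 0")

```text
clock: 11.0
eef_pos: [530.1, 264.2, 82.7]
orientation: [0.56, 0.828, -0.0, -0.0]
contact_force: [0.5, -0.2, -1.3]
opening: 43.3
grip_force: 51.6
```

Request:
drive_tool(targets="0 0 -0.0005 0 0 0;0 0 -0.001 0 0 0;0 0 -0.001 0 0 0")

```text
clock: 11.25
eef_pos: [530.3, 264.2, 82.0]
orientation: [0.56, 0.829, 0.0, 0.0]
contact_force: [-0.6, 0.1, 1.5]
opening: 43.6
grip_force: 51.8
```

Request:
drive_tool(targets="0 0 -0.0005 0 0 0;0 0 -0.001 0 0 0;0 0 -0.001 0 0 0")

```text
clock: 11.5
eef_pos: [530.4, 264.3, 82.0]
orientation: [0.56, 0.829, 0.0, 0.0]
contact_force: [-5.0, -3.2, 12.6]
opening: 43.4
grip_force: 52.9
```

Request:
drive_tool(targets="0 0 0.0025 0 0 0;0.005 0.002 0.0025 0 0 0;0.0093 0.0037 0.0025 0 0 0;0.0139 0.0056 0.0025 0 0 0;0.0139 0.0056 0.0025 0 0 0")

```text
clock: 11.92
eef_pos: [544.6, 270.0, 82.8]
orientation: [0.56, 0.828, -0.0, -0.0]
contact_force: [-0.7, 0.2, -1.9]
opening: 43.3
grip_force: 51.8
```

Request:
drive_tool(targets="0.0028 0.0011 0 0 0 0;0.0056 0.0022 0 0 0 0;0.0084 0.0034 0 0 0 0;0.0111 0.0045 0 0 0 0;0.0111 0.0045 0 0 0 0")

```text
clock: 12.33
eef_pos: [555.4, 274.3, 82.7]
orientation: [0.56, 0.828, -0.0, -0.0]
contact_force: [-0.0, -1.1, -3.0]
opening: 43.1
grip_force: 51.9
```

Request:
drive_tool(targets="0.0019 0.0007 0 0 0 0;0.0037 0.0015 0 0 0 0;0.0056 0.0022 0 0 0 0;0.0074 0.003 0 0 0 0;0.0093 0.0037 0 0 0 0")

```text
clock: 12.75
eef_pos: [564.9, 278.2, 83.5]
orientation: [0.56, 0.828, 0.0, 0.0]
contact_force: [-1.7, -1.1, -0.9]
opening: 43.2
grip_force: 52.1
```

Going well. I'll keep pushing in small steps until it stops.

Request:
drive_tool(targets="0.0009 0.0004 0 0 0 0;0.0019 0.0007 0 0 0 0;0.0028 0.0011 0 0 0 0;0.0037 0.0015 0 0 0 0;0.0037 0.0015 0 0 0 0")

```text
clock: 13.17
eef_pos: [568.7, 279.7, 83.6]
orientation: [0.56, 0.828, 0.0, 0.0]
contact_force: [3.5, 0.3, -1.8]
opening: 43.8
grip_force: 52.0
```

Request:
drive_tool(targets="0.0009 0.0004 0 0 0 0;0.0019 0.0007 0 0 0 0;0.0028 0.0011 0 0 0 0;0.0037 0.0015 0 0 0 0;0.0037 0.0015 0 0 0 0")

```text
clock: 13.58
eef_pos: [570.5, 280.4, 83.3]
orientation: [0.56, 0.829, -0.002, -0.001]
contact_force: [-16.1, -8.1, 10.2]
opening: 43.5
grip_force: 53.5
```

Request:
drive_tool(targets="-0.002 -0.0008 -0.001 0 0 0;-0.002 -0.0008 -0.001 0 0 0;-0.002 -0.0008 -0.001 0 0 0")

```text
clock: 13.83
eef_pos: [570.0, 280.2, 82.6]
orientation: [0.56, 0.828, 0.0, 0.0]
contact_force: [-1.7, -2.1, 3.9]
opening: 43.5
grip_force: 52.5
```

Request:
drive_tool(targets="0 0 0 0 0 0;0 0 0 0 0 0;0 0 0 0 0 0;0 0 0 0 0 0;0 0 0 0 0 0", fingers=-1)

```text
clock: 14.25
eef_pos: [569.9, 280.3, 82.2]
orientation: [0.56, 0.828, -0.0, -0.0]
contact_force: [0.1, 0.8, -1.0]
opening: 85.2
grip_force: 0.0
```

Request:
drive_tool(targets="0 0 0.03 0 0 0;0 0 0.07 0 0 0;0 0 0.11 0 0 0;0 0 0.11 0 0 0;0 0 0.11 0 0 0")

```text
clock: 14.67
eef_pos: [570.8, 280.6, 195.2]
orientation: [0.56, 0.829, 0.002, 0.001]
contact_force: [0.9, 0.2, -1.6]
opening: 85.4
grip_force: 0.0
```

Request:
drive_tool(targets="0.0133 -0.0353 0 0 0 0;0.0266 -0.0705 0 0 0 0;0.04 -0.106 0 0 0 0;0.0532 -0.141 0 0 0 0;0.0532 -0.141 0 0 0 0")

```text
clock: 15.08
eef_pos: [624.3, 134.1, 190.6]
orientation: [0.561, 0.827, -0.001, -0.0]
contact_force: [-0.3, 0.1, 0.3]
opening: 85.6
grip_force: 0.0
```

Request:
drive_tool(targets="0 0 0 0 0 0;0 0 0 0 0 0;0 0 -0.03 0 0 0;0 0 -0.06 0 0 0;0 0 -0.09 0 0 0")

```text
clock: 15.5
eef_pos: [622.6, 140.5, 101.1]
orientation: [0.559, 0.829, 0.0, 0.0]
contact_force: [0.7, 0.0, 0.1]
opening: 85.5
grip_force: 0.0
```

Request:
drive_tool(targets="0 0 0 0 0 0;0 0 -0.015 0 0 0;0 0 -0.025 0 0 0;0 0 -0.031 0 0 0;0 0 -0.031 0 0 0")

```text
clock: 15.92
eef_pos: [622.9, 139.4, 70.7]
orientation: [0.56, 0.829, -0.0, -0.0]
contact_force: [-0.0, -0.8, 0.3]
opening: 85.2
grip_force: 0.0
```

Request:
drive_tool(targets="0 0 0 0 0 0;0 0 0 0 0 0;0 0 0 0 0 0;0 0 0 0 0 0;0 0 0 0 0 0", fingers=1, force=25)

```text
clock: 16.33
eef_pos: [623.5, 139.3, 72.0]
orientation: [0.56, 0.828, 0.0, 0.0]
contact_force: [0.5, 0.5, 3.7]
opening: 31.1
grip_force: 24.4
```

Request:
drive_tool(targets="0 0 0 0 0 0;0 0 0 0 0 0;0 0 0 0 0 0")

```text
clock: 16.58
eef_pos: [623.5, 139.3, 72.0]
orientation: [0.56, 0.828, 0.0, 0.0]
contact_force: [1.1, 0.8, 5.3]
opening: 31.1
grip_force: 24.6
```

Request:
drive_tool(targets="0 0 0.01 0 0 0;0 0 0.025 0 0 0;0 0 0.05 0 0 0;0 0 0.08 0 0 0;0 0 0.11 0 0 0", force=35)

```text
clock: 17.0
eef_pos: [622.7, 139.1, 183.5]
orientation: [0.56, 0.828, -0.0, -0.0]
contact_force: [0.6, 0.2, -0.1]
opening: 30.8
grip_force: 34.6
```

Request:
drive_tool(targets="0 0 0.01 0 0 0;0 0 0.01 0 0 0;0 0 0.01 0 0 0")

```text
clock: 17.25
eef_pos: [623.1, 139.2, 191.7]
orientation: [0.56, 0.828, 0.0, 0.0]
contact_force: [0.2, -0.1, -0.1]
opening: 31.0
grip_force: 34.6
```

Run:
```python
from h import *
from station import camera
a=camera("top")["frame"][:,:,::-1]; b=camera("side")["frame"][:,:,::-1]
cv2.imwrite("pics/raw4t.png",a);cv2.imwrite("pics/raw4s.png",b)
w=np.hstack([cv2.resize(a[250:370,172:292],None,fx=3.3,fy=3.3),cv2.resize(b[110:350,235:475],None,fx=1.65,fy=1.65)])
cv2.imwrite("pics/g4.png",w)
```

```text
(no output)
```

View pics/g4.png

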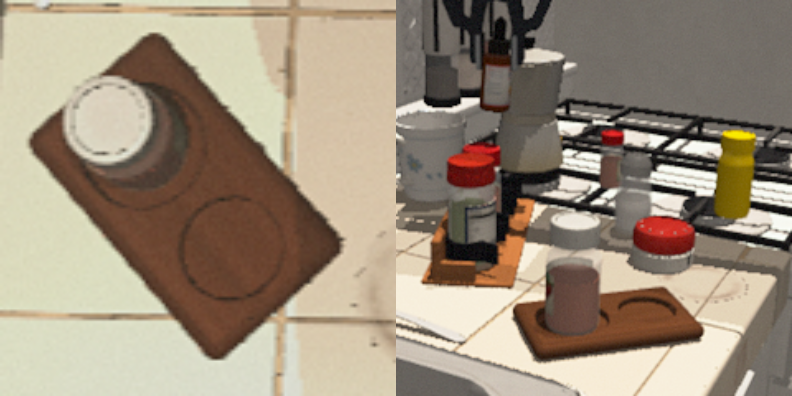

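The free well near the front is the narrow one: its ring is at crop (234,247), about 31 px across. The herb jar stands home in the left clip. Now I'll measure the narrow well centre.

Run:
```python
from h import *
t=cams["top"]
pts=[(182,247),(287,247),(234,196),(234,299)]
w=cast(t,[(172+u/3.3-.35,250+v/3.3-.35) for u,v in pts],17)[:,:2]; print(w.round(1).tolist(),w.mean(0))
C=[(155,33),(343,240),(218,358),(31,141)]
w=cast(t,[(172+u/3.3-.35,250+v/3.3-.35) for u,v in C],12)[:,:2];print(w.round(1).tolist(),w.mean(0))
```

```text
[[376.7, 327.6], [377.6, 276.2], [402.0, 303.3], [352.1, 301.0]] [377.10839979 302.04833485]
[[484.0, 347.7], [381.9, 249.3], [324.0, 308.1], [428.0, 406.5]] [404.48308827 327.89324718]
```

Request:
drive_tool(targets="-0.03 0.0199 0 0 0 -4;-0.06 0.0398 0 0 0 -8;-0.09 0.0597 0 0 0 -12;-0.12 0.0796 0 0 0 -16;-0.15 0.0995 0 0 0 -20")

```text
clock: 17.77
eef_pos: [471.2, 239.1, 189.5]
orientation: [0.697, 0.717, -0.001, -0.0]
contact_force: [-1.3, 1.2, -0.4]
opening: 30.7
grip_force: 34.7
```

Request:
drive_tool(targets="-0.03 0.0199 0 0 0 -2;-0.06 0.0398 0 0 0 -2;-0.085 0.0564 0 0 0 -2;-0.096 0.0636 0 0 0 -2;-0.096 0.0636 0 0 0 -2")

```text
clock: 18.18
eef_pos: [374.8, 303.4, 190.0]
orientation: [0.707, 0.707, -0.001, -0.0]
contact_force: [0.9, 0.2, -0.2]
opening: 30.8
grip_force: 34.7
```

Request:
drive_tool(targets="0 0 -0.03 0 0 0;0 0 -0.06 0 0 0;0 0 -0.08 0 0 0;0 0 -0.09 0 0 0;0 0 -0.09 0 0 0")

```text
clock: 18.6
eef_pos: [376.5, 301.3, 98.4]
orientation: [0.708, 0.706, -0.002, -0.0]
contact_force: [0.1, -0.3, -1.0]
opening: 30.7
grip_force: 34.7
```

Request:
drive_tool(targets="0 0 -0.008 0 0 0;0 0 -0.016 0 0 0;0 0 -0.022 0 0 0;0 0 -0.024 0 0 0;0 0 -0.024 0 0 0")

```text
clock: 19.02
eef_pos: [377.1, 302.3, 77.0]
orientation: [0.708, 0.706, -0.0, -0.0]
contact_force: [0.4, -0.8, -0.3]
opening: 31.2
grip_force: 34.7
```

Request:
drive_tool(targets="0 0 -0.001 0 0 0;0 0 -0.002 0 0 0;0 0 -0.002 0 0 0;0 0 -0.002 0 0 0")

```text
clock: 19.35
eef_pos: [377.2, 302.4, 75.5]
orientation: [0.708, 0.706, 0.0, 0.0]
contact_force: [1.1, -0.2, 0.1]
opening: 30.9
grip_force: 34.7
```

Request:
drive_tool(targets="0 0 -0.0005 0 0 0;0 0 -0.001 0 0 0;0 0 -0.001 0 0 0;0 0 -0.001 0 0 0")

```text
clock: 19.68
eef_pos: [377.4, 302.6, 75.0]
orientation: [0.708, 0.706, 0.0, 0.0]
contact_force: [-1.0, 0.1, 5.9]
opening: 30.9
grip_force: 35.0
```

Request:
drive_tool(targets="0 0 0 0 0 0;0 0 0 0 0 0;0 0 0 0 0 0;0 0 0 0 0 0;0 0 0 0 0 0", fingers=-1)

```text
clock: 20.1
eef_pos: [377.1, 302.3, 74.2]
orientation: [0.708, 0.706, -0.0, -0.0]
contact_force: [-0.0, 0.2, -0.3]
opening: 85.0
grip_force: 0.0
```

Request:
drive_tool(targets="0 0 0.03 0 0 0;0 0 0.07 0 0 0;0 0 0.11 0 0 0;0 0 0.12 0 0 0;0 0 0.12 0 0 0")

```text
clock: 20.52
eef_pos: [378.1, 303.0, 198.2]
orientation: [0.708, 0.706, 0.003, 0.0]
contact_force: [0.2, 0.4, -0.1]
opening: 85.5
grip_force: 0.0
```

Request:
drive_tool(targets="0.025 0.0235 0 0 0 0;0.05 0.047 0 0 0 0;0.05 0.047 0 0 0 0;0.05 0.047 0 0 0 0")

```text
clock: 20.85
eef_pos: [427.4, 349.7, 192.1]
orientation: [0.708, 0.707, -0.002, -0.0]
contact_force: [-0.9, -0.2, 0.2]
opening: 85.1
grip_force: 0.0
```

Request:
drive_tool(targets="0 0 -0.03 0 0 0;0 0 -0.06 0 0 0;0 0 -0.09 0 0 0;0 0 -0.11 0 0 0;0 0 -0.114 0 0 0")

```text
clock: 21.27
eef_pos: [425.0, 347.7, 76.1]
orientation: [0.708, 0.706, -0.003, -0.0]
contact_force: [-0.7, 0.4, -0.5]
opening: 85.6
grip_force: 0.0
```

Request:
drive_tool(targets="0 0 0 0 0 0;0 0 0 0 0 0")

```text
clock: 21.43
eef_pos: [427.2, 349.3, 81.5]
orientation: [0.708, 0.706, 0.0, 0.0]
contact_force: [-0.1, 0.8, 0.1]
opening: 85.1
grip_force: 0.0
```

Request:
drive_tool(targets="0 0 0 0 0 0;0 0 0 0 0 0;0 0 0 0 0 0;0 0 0 0 0 0;0 0 0 0 0 0", fingers=1, force=50)

```text
clock: 21.85
eef_pos: [427.5, 349.6, 81.5]
orientation: [0.708, 0.706, 0.001, 0.0]
contact_force: [-1.5, -1.4, 7.8]
opening: 45.0
grip_force: 50.8
```

Request:
drive_tool(targets="0 0 0 0 0 0;0 0 0 0 0 0;0 0 0 0 0 0")

```text
clock: 22.1
eef_pos: [427.5, 349.6, 81.5]
orientation: [0.708, 0.706, 0.001, 0.0]
contact_force: [-1.8, -1.3, 6.8]
opening: 44.5
grip_force: 50.8
```

Request:
drive_tool(targets="0 0 0.015 0 0 0;0 0 0.04 0 0 0;0 0 0.07 0 0 0;0 0 0.1 0 0 0;0 0 0.11 0 0 0")

```text
clock: 22.52
eef_pos: [427.9, 350.0, 195.2]
orientation: [0.708, 0.706, 0.003, 0.0]
contact_force: [1.2, 1.2, 0.1]
opening: 44.5
grip_force: 51.6
```

Request:
drive_tool(targets="0.018 -0.0296 0 0 0 4;0.036 -0.0592 0 0 0 8;0.054 -0.0888 0 0 0 12;0.072 -0.1184 0 0 0 16;0.09 -0.148 0 0 0 20")

```text
clock: 22.93
eef_pos: [517.6, 199.8, 190.0]
orientation: [0.573, 0.82, -0.0, -0.0]
contact_force: [0.4, 0.3, -1.5]
opening: 44.7
grip_force: 51.5
```

Request:
drive_tool(targets="0.018 -0.0296 0 0 0 2;0.036 -0.0592 0 0 0 2;0.0518 -0.0857 0 0 0 2;0.0518 -0.0857 0 0 0 2;0.0518 -0.0857 0 0 0 2")

```text
clock: 23.35
eef_pos: [569.3, 114.4, 189.6]
orientation: [0.561, 0.828, -0.0, -0.0]
contact_force: [-0.7, 0.2, -1.6]
opening: 44.9
grip_force: 51.5
```

Request:
drive_tool(targets="0 0 0 0 0 0;0 0 -0.03 0 0 0;0 0 -0.06 0 0 0;0 0 -0.085 0 0 0;0 0 -0.085 0 0 0")

```text
clock: 23.77
eef_pos: [566.2, 116.4, 100.0]
orientation: [0.559, 0.829, -0.002, -0.003]
contact_force: [-0.6, 0.4, -2.4]
opening: 44.7
grip_force: 51.6
```

Request:
drive_tool(targets="0 0 0 0 0 0;0 0 0 0 0 0;0 0 0 0 0 0")

```text
clock: 24.02
eef_pos: [569.7, 116.2, 107.6]
orientation: [0.56, 0.829, 0.001, 0.001]
contact_force: [0.8, -0.5, -0.8]
opening: 44.4
grip_force: 51.6
```

Request:
drive_tool(targets="0 0 -0.008 0 0 0;0 0 -0.016 0 0 0;0 0 -0.022 0 0 0;0 0 -0.026 0 0 0;0 0 -0.0265 0 0 0")

```text
clock: 24.43
eef_pos: [568.8, 115.5, 78.5]
orientation: [0.56, 0.828, -0.0, -0.0]
contact_force: [-4.2, -0.9, 4.6]
opening: 45.0
grip_force: 52.3
```

Request:
drive_tool(targets="0.0093 0.0037 0 0 0 0;0.0186 0.0075 0 0 0 0;0.0255 0.0102 -0.0005 0 0 0;0.0278 0.0112 -0.0005 0 0 0;0.0278 0.0112 -0.0005 0 0 0")

```text
clock: 24.85
eef_pos: [597.8, 127.0, 78.6]
orientation: [0.56, 0.829, -0.0, 0.0]
contact_force: [-1.1, -1.4, 4.8]
opening: 44.3
grip_force: 52.3
```

Request:
drive_tool(targets="0.0037 0.0015 0 0 0 0;0.0074 0.003 0 0 0 0;0.0111 0.0045 0 0 0 0;0.0139 0.0056 0 0 0 0;0.0139 0.0056 0 0 0 0")

```text
clock: 25.27
eef_pos: [610.7, 132.2, 78.6]
orientation: [0.56, 0.828, -0.001, -0.001]
contact_force: [-9.6, -4.4, 11.3]
opening: 45.0
grip_force: 53.0
```

Request:
drive_tool(targets="0 0 0.001 0 0 0;0 0 0.0018 0 0 0;0.0019 0.0007 0.0018 0 0 0;0.0037 0.0015 0.0018 0 0 0;0.0056 0.0022 0.0018 0 0 0")

```text
clock: 25.68
eef_pos: [616.0, 134.6, 79.5]
orientation: [0.56, 0.829, -0.001, -0.001]
contact_force: [-4.3, -3.6, -2.0]
opening: 44.7
grip_force: 51.9
```

Request:
drive_tool(targets="0.0019 0.0007 0 0 0 0;0.0037 0.0015 0 0 0 0;0.0056 0.0022 0 0 0 0;0.0065 0.0026 0 0 0 0;0.0065 0.0026 0 0 0 0")

```text
clock: 26.1
eef_pos: [623.3, 137.4, 80.1]
orientation: [0.56, 0.828, 0.0, 0.0]
contact_force: [1.8, -0.8, -2.7]
opening: 45.1
grip_force: 52.0
```

Request:
drive_tool(targets="0.0009 0.0004 0 0 0 0;0.0019 0.0007 0 0 0 0;0.0028 0.0011 0 0 0 0;0.0028 0.0011 0 0 0 0")

```text
clock: 26.43
eef_pos: [625.9, 138.5, 80.3]
orientation: [0.56, 0.829, 0.0, 0.0]
contact_force: [2.2, -0.1, -2.0]
opening: 44.7
grip_force: 52.1
```

Request:
drive_tool(targets="0.0009 0.0004 0 0 0 0;0.0019 0.0007 0 0 0 0;0.0028 0.0011 0 0 0 0;0.0028 0.0011 0 0 0 0")

```text
clock: 26.77
eef_pos: [628.0, 139.2, 80.2]
orientation: [0.56, 0.829, -0.001, -0.0]
contact_force: [-6.2, -3.5, 2.6]
opening: 44.7
grip_force: 52.9
```

Request:
drive_tool(targets="0.0009 0.0004 0 0 0 0;0.0013 0.0005 0 0 0 0;0.0013 0.0005 0 0 0 0")

```text
clock: 27.02
eef_pos: [628.3, 139.3, 80.2]
orientation: [0.56, 0.828, -0.002, -0.001]
contact_force: [-17.1, -7.7, 9.8]
opening: 44.4
grip_force: 53.6
```

Request:
drive_tool(targets="-0.0015 -0.0006 -0.0012 0 0 0;-0.0018 -0.0007 -0.0015 0 0 0;-0.0018 -0.0007 -0.0015 0 0 0")

```text
clock: 27.27
eef_pos: [627.9, 139.2, 79.3]
orientation: [0.56, 0.828, 0.0, 0.0]
contact_force: [-4.2, -2.0, 6.1]
opening: 45.0
grip_force: 52.9
```

Request:
drive_tool(targets="0 0 0 0 0 0;0 0 0 0 0 0;0 0 0 0 0 0;0 0 0 0 0 0;0 0 0 0 0 0", fingers=-1)

```text
clock: 27.68
eef_pos: [627.8, 139.3, 78.5]
orientation: [0.56, 0.829, -0.0, -0.0]
contact_force: [0.6, -0.9, -1.0]
opening: 85.2
grip_force: 0.0
```

Request:
drive_tool(targets="0 0 0.03 0 0 0;0 0 0.07 0 0 0;0 0 0.11 0 0 0;0 0 0.12 0 0 0;0 0 0.12 0 0 0")

```text
clock: 28.1
eef_pos: [629.1, 139.5, 203.3]
orientation: [0.56, 0.829, 0.002, 0.002]
contact_force: [0.5, 0.6, -0.7]
opening: 85.3
grip_force: 0.0
```

Request:
drive_tool(targets="-0.038 -0.007 0 0 0 0;-0.076 -0.0141 0 0 0 0;-0.114 -0.0212 0 0 0 0;-0.148 -0.0275 0 0 0 0;-0.1578 -0.0293 0 0 0 0")

```text
clock: 28.52
eef_pos: [466.6, 109.4, 197.7]
orientation: [0.56, 0.829, -0.0, -0.0]
contact_force: [-0.4, 0.3, -0.2]
opening: 85.5
grip_force: 0.0
```

Request:
drive_tool(targets="0 0 0 0 0 0;0 0 -0.03 0 0 0;0 0 -0.06 0 0 0;0 0 -0.09 0 0 0;0 0 -0.115 0 0 0")

```text
clock: 28.93
eef_pos: [470.2, 109.9, 81.1]
orientation: [0.56, 0.828, -0.0, -0.0]
contact_force: [0.1, 0.5, -0.9]
opening: 85.7
grip_force: 0.0
```

Request:
drive_tool(targets="0 0 0 0 0 0;0 0 -0.008 0 0 0;0 0 -0.0135 0 0 0;0 0 -0.0135 0 0 0;0 0 -0.0135 0 0 0")

```text
clock: 29.35
eef_pos: [470.6, 110.0, 71.0]
orientation: [0.56, 0.828, 0.0, 0.0]
contact_force: [-0.0, 0.7, -0.2]
opening: 85.8
grip_force: 0.0
```

Request:
drive_tool(targets="0 0 0 0 0 0;0 0 0 0 0 0;0 0 0 0 0 0;0 0 0 0 0 0;0 0 0 0 0 0", fingers=1, force=30)

```text
clock: 29.77
eef_pos: [470.2, 110.0, 70.6]
orientation: [0.56, 0.829, 0.0, 0.0]
contact_force: [-1.6, -0.0, 3.8]
opening: 34.6
grip_force: 29.4
```

Request:
drive_tool(targets="0 0 0 0 0 0;0 0 0 0 0 0;0 0 0 0 0 0")

```text
clock: 30.02
eef_pos: [470.2, 110.0, 70.6]
orientation: [0.56, 0.829, 0.0, 0.0]
contact_force: [-1.0, 0.4, 6.5]
opening: 34.3
grip_force: 29.7
```

Request:
drive_tool(targets="0 0 0.02 0 0 0;0 0 0.05 0 0 0;0 0 0.085 0 0 0;0 0 0.12 0 0 0;0 0 0.13 0 0 0", force=40)

```text
clock: 30.43
eef_pos: [471.1, 110.2, 205.4]
orientation: [0.56, 0.829, 0.002, 0.002]
contact_force: [1.2, -0.3, 0.5]
opening: 33.8
grip_force: 39.6
```

Request:
drive_tool(targets="-0.0064 0.035 0 0 0 -5;-0.0128 0.07 0 0 0 -10;-0.0192 0.105 0 0 0 -15;-0.0255 0.14 0 0 0 -20;-0.032 0.175 0 0 0 -22")

```text
clock: 30.85
eef_pos: [437.3, 286.5, 199.5]
orientation: [0.71, 0.704, -0.0, -0.0]
contact_force: [1.3, -0.6, -1.4]
opening: 33.4
grip_force: 39.6
```

Request:
drive_tool(targets="-0.0064 0.035 0 0 0 0;-0.0108 0.058 0 0 0 0;-0.0117 0.0646 0 0 0 0;-0.0117 0.0646 0 0 0 0;-0.0117 0.0646 0 0 0 0")

```text
clock: 31.27
eef_pos: [426.3, 349.2, 199.5]
orientation: [0.708, 0.707, -0.001, 0.0]
contact_force: [-0.0, -0.3, 0.4]
opening: 34.2
grip_force: 39.6
```

Run:
```python
from h import *
from station import camera
b=camera("side")["frame"][:,:,::-1]
cv2.imwrite("pics/g5.png",cv2.resize(b[100:350,215:475],None,fx=2.3,fy=2.3))
```

```text
(no output)
```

View pics/g5.png

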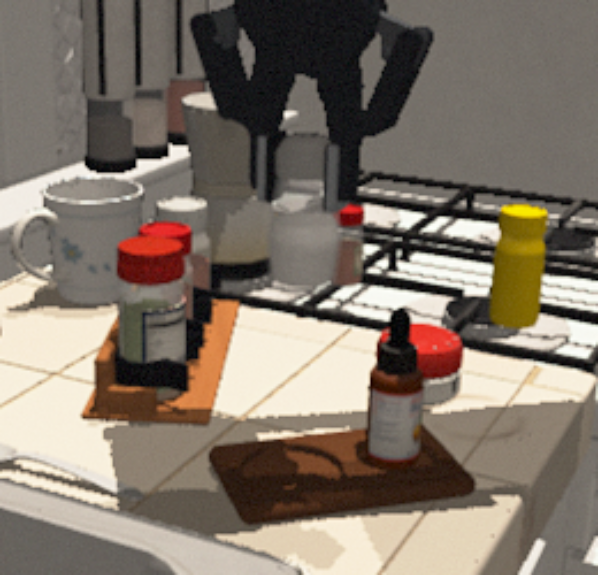

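The dropper bottle stands upright in the narrow well at (395,415), and the wide well is free at (293,470). Lowering the shaker.

Request:
drive_tool(targets="0 0 -0.03 0 0 0;0 0 -0.06 0 0 0;0 0 -0.085 0 0 0;0 0 -0.1 0 0 0;0 0 -0.108 0 0 0")

```text
clock: 31.73
eef_pos: [426.1, 347.7, 89.8]
orientation: [0.708, 0.706, -0.001, -0.0]
contact_force: [-0.7, 0.1, -1.2]
opening: 34.1
grip_force: 39.6
```

Request:
drive_tool(targets="0 0 0 0 0 0;0 0 -0.005 0 0 0;0 0 -0.01 0 0 0;0 0 -0.011 0 0 0;0 0 -0.011 0 0 0")

```text
clock: 32.15
eef_pos: [426.4, 349.5, 81.4]
orientation: [0.708, 0.706, 0.0, 0.0]
contact_force: [0.8, -0.3, -1.2]
opening: 33.9
grip_force: 39.6
```

Request:
drive_tool(targets="0 0 -0.0005 0 0 0;0 0 -0.001 0 0 0;0 0 -0.0015 0 0 0;0 0 -0.0015 0 0 0")

```text
clock: 32.48
eef_pos: [426.3, 349.6, 79.7]
orientation: [0.708, 0.706, 0.0, -0.0]
contact_force: [0.4, 0.5, -0.8]
opening: 34.1
grip_force: 39.6
```

Request:
drive_tool(targets="0 0 -0.0005 0 0 0;0 0 -0.001 0 0 0;0 0 -0.0015 0 0 0;0 0 -0.0015 0 0 0;0 0 -0.0015 0 0 0")

```text
clock: 32.9
eef_pos: [426.4, 349.7, 78.7]
orientation: [0.708, 0.706, 0.0, -0.0]
contact_force: [-2.6, 0.2, 5.7]
opening: 33.8
grip_force: 40.7
```

Contact with the well floor at exactly the expected height. Releasing and withdrawing.

Request:
drive_tool(targets="0 0 0 0 0 0;0 0 0 0 0 0;0 0 0 0 0 0;0 0 0 0 0 0;0 0 0 0 0 0", fingers=-1)

```text
clock: 33.32
eef_pos: [426.3, 349.5, 78.0]
orientation: [0.708, 0.706, -0.0, -0.0]
contact_force: [0.9, 0.4, 0.9]
opening: 85.0
grip_force: 0.0
```

Request:
drive_tool(targets="0 0 0.03 0 0 0;0 0 0.07 0 0 0;0 0 0.11 0 0 0;0 0 0.15 0 0 0;0 0 0.17 0 0 0")

```text
clock: 33.73
eef_pos: [426.8, 349.9, 253.5]
orientation: [0.708, 0.706, 0.003, 0.0]
contact_force: [0.3, 0.3, 1.0]
opening: 85.5
grip_force: 0.0
```

Request:
drive_tool(targets="-0.02 0.04 0 0 0 0;-0.04 0.08 0 0 0 0;-0.06 0.12 0 0 0 0;-0.08 0.16 0 0 0 0;-0.1 0.2 0 0 0 0")

```text
clock: 34.15
eef_pos: [331.9, 537.5, 248.2]
orientation: [0.708, 0.706, 0.0, -0.0]
contact_force: [1.3, -0.4, 0.3]
opening: 85.3
grip_force: 0.0
```

Request:
drive_tool(targets="-0.01 0.04 0 0 0 0;-0.02 0.08 0 0 0 0;-0.02 0.1 0 0 0 0;-0.02 0.1 0 0 0 0;-0.02 0.1 0 0 0 0")

```text
clock: 34.57
eef_pos: [312.7, 636.6, 247.0]
orientation: [0.707, 0.707, -0.001, 0.0]
contact_force: [0.3, -0.2, -0.6]
opening: 85.5
grip_force: 0.0
```

Run:
```python
from h import *
from station import camera,get_obs
print(get_obs()["clock"],get_obs()["eef_pos"])
a=camera("top")["frame"][:,:,::-1]; b=camera("side")["frame"][:,:,::-1]
w=np.hstack([cv2.resize(a[140:370,172:392],None,fx=1.8,fy=1.8),cv2.resize(b[120:350,235:455],None,fx=1.8,fy=1.8)])
cv2.imwrite("pics/g6.png",w)
```

```text
34.5667 [312.71293694 636.55572571 247.03993049]
```

View pics/g6.png

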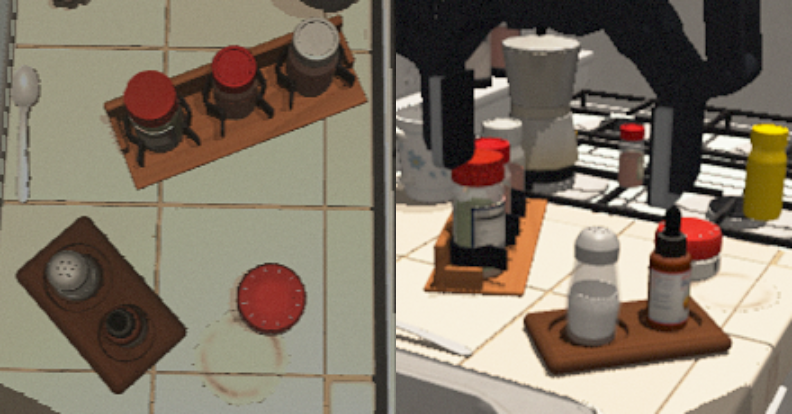

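All five stand upright in place. One numeric check from the top view, then hand in.

Run:
```python
from h import *
t=cams["top"]; C=np.array([599,209.8]);x=np.array([.928,.3725]);y=np.array([-.3725,.928])
T=np.array([404,328.4]);ty=-np.array([.726,.688]);tx=np.array([-.688,.726])*1
for n,(u,v),z,o,a,b in [("herb",(150,95),116,C,x,y),("thin",(235,66),106,C,x,y),("grey",(317,41),103,C,x,y),("salt",(66,266),101,T,tx,ty),("drop",(118,321),113,T,tx,ty)]:
    p=cast(t,(172+u/1.8-.2,140+v/1.8-.2),z)[0,:2]; print(n,p.round(1),"x %.1f y %.1f"%((p-o)@a,(p-o)@b))
```

```text
herb [568.3 279.9] x -2.4 y 76.4
thin [599.  209.1] x -0.3 y -0.7
grey [624.2 138.6] x -3.1 y -75.5
salt [424.3 344.7] x -2.1 y -26.0
drop [379.  298.1] x -4.8 y 39.0
```

```bash
python3 -c "from station import *; print(finish_job())"
```

```text
the job is handed in; nothing more can be done
None
```

The job is handed in at about 35 s: the herb jar and the grey-capped jar are snapped home in the left and right clips, and the salt shaker and dropper bottle stand in the wide and narrow wells. All stood upright and, in my last camera check, within tolerance; the thin jar, timer and spoon were left alone, and the hand-in call returned no verdict.

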